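Clear the spatula and shut the light-curing unit

ROBOT

A 6-joint arm with a two-finger parallel gripper is mounted at the origin on a cart in front of the work surface, level with it; the furniture and walls round the work are solid. World frame = base frame: x ahead of the robot, y to its left, z up, the work surface at z = 0. Lengths are in m, angles in rad, forces in N, time in s.
With the tool pointing down it reaches from about 0.3 to 0.775 m from the base axis. Payload 14.6 kg.
Tool frame: the origin (TCP) lies at the very end of the fingers, on their centre line; the grasp point (between the pads) lies 19 mm behind it; z points along the fingers, y is the line along which they close (so a half turn about z gives the same grasp; the last joint's range is limited). The gripper opens to 94 mm and grips with 3 to 60 N. Pads are 16 mm wide; open, the fingers measure 119 mm over their backs; the gripper's body (75 mm by 177 mm) begins 78 mm behind the grasp point.
Start: joints at [-1.342, 0.3, 1.521, -0, 1.321, -0.067], TCP at [0.16, -0.526, 0.205] pointing down, gripper open.
Joint ranges: [-3.03, 3.03], [-0.79, 2.21], [0.23, 2.52], [-1.04, 4.18], [0, 3.07], [-2.55, 2.55]. Speed limits (rad/s): [2.22, 2.22, 2.57, 3.14, 3.14, 3.14].

INTERFACE

Orientations are given as a unit quaternion [w, x, y, z].
In Python, from workcell import manip gives the robot as it stands.
- The arm moves only by the tool arm_command, never from a script. Its argument "deltas" is a list that holds one entry, the list of rows, each a list of 4 numbers: the shift along the world's x, y, z each as a share of 0.4 m, from -1 to 1, then the turn about the world's z as a share of 90 degrees, from -1 to 1. A call has 1 to 20 rows; each row is the pose to reach, as a shift and turn from the pose commanded when the call began; what a row does not reach only later rows make up. A row lasts 1/8 s, in which the tool goes at most 62.5 mm and 10.7 degrees, less where a joint would pass 70% of its speed; a pose out of reach is approached as far as the arm can. A call with a number of a shift or a turn outside -1 to 1 is refused whole. A call with a gripper value outside its range is refused whole. "gripper" is the opening, from -1 (shut) to 1 (fully open), set as the call begins (left out, the last holds). The fingers move at their own pace and stop on an object; "grip_force" is the grip in N (left out, the last holds). Time passes only in rows, so rows that repeat a pose let the fingers close. It gives the time, the measured TCP pose, the force, the opening and the grip force at its end, in the units of the state.
- manip.sense(): the state, without advancing time (a new reading comes with each control period).
- manip.capture(name): name is "scene" or "top" or "wrist"; returns a dict with "frame" (384x512x3 uint8, red, green, blue), "K" (3x3 intrinsics, pixels), "xyz" and "orientation" of the camera in the world. Camera axes: x right, y down, z forward; pixel columns grow to the right and rows downward; lengths in m; the calibration is good to about 2 mm. The wrist camera is an equidistant fisheye: a pixel r from the principal point sees the ray r / f radians off the axis. A picture is of the moment at which its call begins. There is no depth.
- manip.finish_job(): hands the job in; it is judged then, once.
Trained networks look in the newest picture that a camera, given by its name, has taken for a name from the list of things; names that differ only in an ending like _2 or _b are one class to them, and where a whole thing is asked for, a point or a joint stands for the part that bears it (a point fixed in the world has none). Each returns a list of dicts, best first, with "p" (0 to 1); they miss things now and then, are a little off and sometimes report something else, mostly with a low value. They report only what shows in the picture. A call takes as long as a camera call.
- manip.masks_of(query, camera): "region" (384x512 bool, what is visible of it) and "bbox" ([left, top, width, height] in pixels, round what is visible of it).
The state is a dict: "clock": time; "joint_positions": joint angles; "dq": joint speeds; "tau": joint torques, N m; "tcp_pos": TCP position; "orientation": TCP orientation; "force": force on the tool from outside, world axes, zero at the start; "moment": the same for the moment, N m; "opening": opening from 0.0 (shut) to 1.0 (fully open); "finger_force": force on a finger pad.
Only numpy, scipy, OpenCV 4.12 (cv2) and the standard library are available. Lean on these libraries where they do the work, as an engineer would, in place of code of your own. Each camera call takes 0.05 s, during which the arm holds its last target. There are 200 camera calls.

TASK

The tray of the white light-curing unit, with a plaster jaw model on it, cannot be shut because a plaster spatula was left standing in its instrument well. Pull the spatula out and stand it, blade down, in the blue cup; then push the tray fully home until its blue front panel is flat against the unit, press it firmly (about 15 N) against the stop for a second without ramming it, and let go. Keep the jaw model standing on the tray, and do not knock over or shove the cup, bottle or tub.

Things in the scene. Friction and masses are not known exactly. Their poses are not given: they have to be found in the camera images.
- curing_unit: White box, fixed, 190 deep x 212 wide x 165 high. Origin: on the bench under the middle of its front face; x into the unit, z up. Opening for the tray 175 wide, 66 high. An amber visor 190 wide juts 29 mm out of the face at heights 145 to 152: no room for a gripper pointing straight down before the shut tray. Two rails (173 apart, 10 wide, 16 high) run 153 mm out along -x and guide the tray.
- tray: Loose tray, 0.6 kg, 150 deep, floor 6 thick. Origin: on the bench under the middle of the INNER face of its blue front panel; x into the unit. Panel 8 thick (outer face x = -8), 196 wide, 20 to 70 above the bench. Fully home = its origin meets curing_unit's. Starts 110 to 140 mm out. Black instrument well at x = 32, y = 52: block 22 x 40, top 46 above the bench, slot 5 x 25.
- spatula: Plaster spatula standing in the well, blade down, 180 long, 70 g. Origin at the blade's tip, z along it to the handle's end. Steel blade 3 (x) x 22 (y) up to z = 80, brass collar, dark wooden handle 15 (x) x 20 (y) from z = 88 to 180. The blade sits 40 mm deep in the well and comes out straight up.
- jaw_model: White plaster jaw model, 75 x 67 x 32 mm, lying on the tray's floor, origin under its middle, z up.
- tool_cup: Blue ceramic cup without handle, 80 mm across the rim, 100 high, wall 4, 0.35 kg, empty, loose; stands to the left or right of the tray. Origin under its middle, z up.
- tool_cup_in (a point): Middle of the cup's inner floor.
- amber_bottle: Bystander: amber bottle with red cap, 67 across, 120 high; origin under its middle. Stands on the side where the cup is not.
- lid_tub: Bystander: white tub with blue lid, 56 across, 60 high; origin under its middle.

How it is judged:
On the way, in this order (a step that is already met when the one before it is completed fails the run):
1. the spatula is out of the tray and stands released in the blue cup (horizontal distance between spatula and tool_cup_in below 0.035 m and z of spatula in the frame of tool_cup between -0.005 and 0.05 m and contact force between the fingers and spatula below 0.3 N), for 0.2 s.
2. the fingers press the tray against its stop with 9 to 30 N (x of tray in the frame of curing_unit above -0.003 m and contact force between the fingers and tray between 9 and 30 N), for 0.4 s.
At the end, for the whole second after the job is handed in: Spatula released and at rest blade down in the upright cup (tip within 35 mm of its axis, under 50 mm above its foot, leaning under 40 degrees). Tray at rest, its panel within 3 mm of the unit's face and square within 1.4 degrees. Jaw model flat on the tray, 30 to 140 mm behind the panel (all of step 1 and x of tray in the frame of curing_unit above -0.003 m and angle between the x axis of tray and the x axis of curing_unit, either way round below 0.025 rad and angle between jaw_model's own z axis and vertical below 0.15 rad and z of jaw_model in the frame of tray below 0.02 m and x of jaw_model in the frame of tray between 0.03 and 0.14 m and angle between tool_cup's own z axis and vertical below 0.1 rad and angle between spatula's own z axis and vertical below 0.7 rad and linear speed of tray below 0.01 m/s and linear speed of spatula below 0.02 m/s); the robot touches nothing.
It fails at once if the tray is rammed: more than 35 N between robot and tray (contact force between any of the fingers, the arm and tray above 35 N).
It fails at once if the jaw model tips up (angle between jaw_model's own z axis and vertical above 0.5 rad).
It fails at once if the cup tips or is shoved more than 40 mm (angle between tool_cup's own z axis and vertical above 0.5 rad or distance of tool_cup from where it was at the start of the episode above 0.04 m).
It fails at once if the amber bottle or tub is shoved more than 30 mm or knocked over (distance of any of amber_bottle, lid_tub from where it was at the start of the episode above 0.03 m or angle between any of amber_bottle, lid_tub's own z axis and vertical above 0.4 rad).
It also fails if it takes over 69 s, if anything falls off the work surface, if the arm or the gripper's body presses on something with over 40 N, if the wrist force passes 120 N, or if a joint passes its speed limit or range.

## Working session

There is one attempt and no reset: what is moved stays moved. The work goes in short steps, Python scripts to look and compute and a tool call to move; the robot and the scene stay as the last step left them, time stands still between calls to the robot, and variables do not carry over. Pictures are saved under pics/ and viewed, at most 10 in all, crops included, and the job is handed in when it is done.

Besides the shell and the picture viewer there is one more tool, called as name([rows], argument=value, ...), one row to a line, values as JSON. arm_command: Moves the arm, as the interface text tells. Shift numbers are shares of 0.4 m and turn numbers shares of 90 degrees, none past 1 either way. Its arguments: {"type":"object","properties":{"deltas":{"type":"array","items":{"type":"array","items":{"type":"array","items":{"type":"number"}}}},"gripper":{"type":"number"},"grip_force":{"type":"number"}},"required":["deltas"]}

```bash
mkdir -p pics; cat > h.py <<'E'
from workcell import manip
import numpy as np, cv2
from scipy.spatial.transform import Rotation as R
def cap(n,save=None):
    c=manip.capture(n)
    if save: cv2.imwrite('pics/'+save,c['frame'][:,:,::-1])
    return c
def rot(c):
    q=np.array(c['orientation']); return R.from_quat(q[[1,2,3,0]]).as_matrix()
def ray(c,u,v):
    K=c['K']; d=np.array([(u-K[0,2])/K[0,0],(v-K[1,2])/K[1,1],1.]); return rot(c)@d
def onz(c,u,v,z):
    d=ray(c,u,v); o=np.array(c['xyz']); return o+d*(z-o[2])/d[2]
def proj(c,P):
    p=(np.atleast_2d(P)-np.array(c['xyz']))@rot(c); q=p@np.array(c['K']).T; return q[:,:2]/q[:,2:]
E
python3 - <<'E'
from h import *
for n in('scene','top'):
    c=cap(n,n+'0.png'); print(n,c['K'],c['xyz'],c['orientation'])
    for k in('curing_unit','tray','spatula','jaw_model','tool_cup','amber_bottle','lid_tub'):
        r=manip.masks_of(k,n)
        print(k,[(round(x['p'],2),x['bbox']) for x in r[:2]])
print(manip.sense())
E
```

```text
scene [[443.69466139   0.         256.81762282]
 [  0.         443.69466139 190.41928669]
 [  0.           0.           1.        ]] [0.08375341 0.86098164 0.58463075] [ 0.15348805 -0.28055993  0.83527014 -0.447271  ]
curing_unit [(0.6, [148.3, 98.3, 174.1, 133.9])]
tray [(0.77, [222.1, 162.6, 90.7, 62.9])]
spatula [(0.58, [264.2, 138.7, 5.7, 60.3])]
jaw_model [(0.94, [235.8, 175.2, 26.7, 27.8])]
tool_cup [(0.73, [333.2, 133.7, 35.4, 47.9])]
amber_bottle []
lid_tub [(0.73, [281.9, 135.0, 21.0, 32.3])]
top [[470.42465769   0.         254.16367803]
 [  0.         470.42465769 196.96114866]
 [  0.           0.           1.        ]] [0.49405343 0.18028625 0.97747023] [ 0.03687328 -0.69845993  0.71464624 -0.00865083]
curing_unit [(0.59, [197.8, 31.9, 135.3, 204.0])]
tray [(0.88, [229.3, 155.8, 101.8, 63.8])]
spatula [(0.49, [241.5, 187.7, 10.2, 15.4])]
jaw_model [(0.87, [251.2, 161.1, 33.8, 26.5])]
tool_cup [(0.84, [362.0, 205.4, 52.4, 42.4])]
amber_bottle [(0.86, [139.3, 209.0, 40.5, 38.9])]
lid_tub [(0.91, [353.0, 136.3, 37.9, 31.1])]
{'clock': 0.8, 'joint_positions': array([-1.34159633e+00,  2.99906616e-01,  1.52098972e+00, -3.04149891e-06,
        1.32072683e+00, -6.65855250e-02]), 'dq': array([-0.00070437,  0.00161774,  0.00049194, -0.00025347, -0.00107671,
        0.00039119]), 'tau': array([-6.34568405e-04, -5.31625342e+01, -3.52902138e+01,  7.08866911e-02,
        2.12446565e-02,  8.78501368e-06]), 'tcp_pos': array([ 0.16032135, -0.52610161,  0.2054463 ]), 'orientation': array([-1.50850487e-05,  9.89083729e-01,  1.47354595e-01, -2.70755850e-06]), 'force': array([-0.71152387,  0.02551004, -0.37123377]), 'moment': array([-0.01657318, -0.02505069,  0.05456852]), 'finger_force': 0.0, 'opening': 1.0013446847274405}
```

```bash
python3 - <<'E'
import cv2,numpy as np
a=cv2.imread('pics/top0.png')[20:270,120:440]; cv2.imwrite('pics/t0c.png',cv2.resize(a,None,fx=2.4,fy=2.4,interpolation=cv2.INTER_CUBIC))
a=cv2.imread('pics/scene0.png')[80:250,140:400]; cv2.imwrite('pics/s0c.png',cv2.resize(a,None,fx=3,fy=3,interpolation=cv2.INTER_CUBIC))
E
```

```text
(no output)
```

View pics/t0c.png

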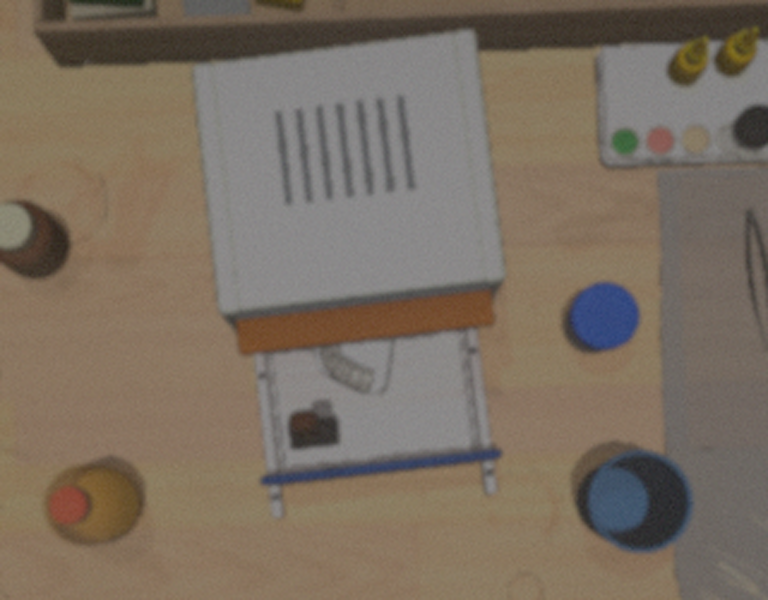

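View pics/s0c.png

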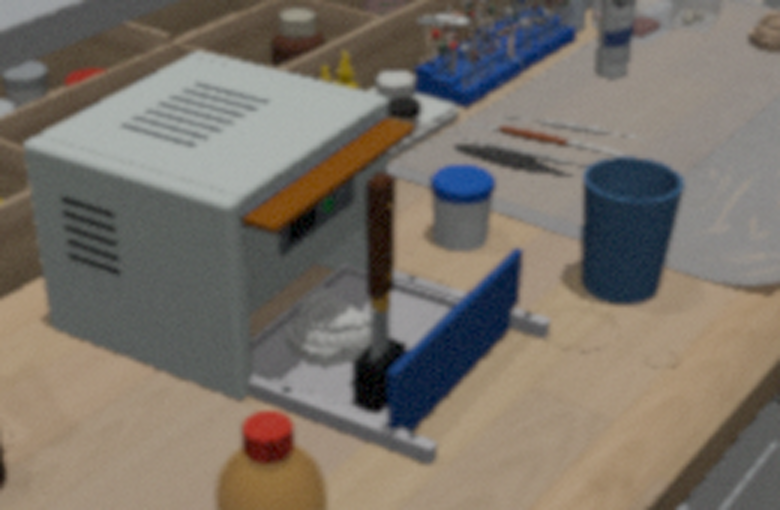

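The top view shows the unit's top front edge at crop (222,313)-(503,278), the visor's front edge at (243,353)-(494,323) and the panel's top at (263,481)-(500,453). The spatula's handle is near (303,423) and the cup rim's middle near (640,501). The cup is on the right (-y) and the bottle on the left. The scene view shows the spatula standing upright, with its handle at (380,180-300).

```bash
python3 - <<'E'
from h import *
c=cap('top')
f=lambda u,v,z:onz(c,(u+.5)/2.4+120-.5,(v+.5)/2.4+20-.5,z)
P={}
for n,u,v,z in [('uL',222,313,.165),('uR',503,278,.165),('uBL',195,67,.165),('uBR',474,30,.165),('vL',243,353,.152),('vR',494,323,.152),('pL',263,481,.07),('pR',500,453,.07),('sp',303,423,.186),('cup',640,501,.1),('cupfloor',618,499,.005),('wTL',292,420,.046),('wBR',338,444,.046),('tub',604,316,.06),('botcap',70,505,.12),('railL',278,517,.016),('railR',491,493,.016)]:
    P[n]=f(u,v,z); print(n,P[n].round(4))
d=lambda a,b:(np.linalg.norm(P[a]-P[b]).round(4),np.degrees(np.arctan2(*(P[a]-P[b])[[1,0]])).round(2))
for a,b in[('uL','uR'),('uBL','uBR'),('uBL','uL'),('uBR','uR'),('vL','vR'),('pL','pR'),('railL','railR')]:print(a,b,d(a,b))
for k,z in(('spatula',.186),('tool_cup',.1)):
    for n in('top','scene'):
        cc=c if n=='top' else cap('scene')
        m=manip.masks_of(k,n)[0]['region']; v,u=np.nonzero(m); print(k,n,u.min(),u.max(),v.min(),v.max(),u.mean(),v.mean())
E
```

```text
uL [0.6307 0.2839 0.165 ]
uR [0.6505 0.0794 0.165 ]
uBL [0.8149 0.301  0.165 ]
uBR [0.835  0.0948 0.165 ]
vL [0.6027 0.2704 0.152 ]
vR [0.6198 0.0854 0.152 ]
pL [0.5093 0.265  0.07  ]
pR [0.5275 0.0745 0.07  ]
sp [0.5475 0.2252 0.186 ]
cup [ 0.4871 -0.0276  0.1   ]
cupfloor [ 0.4884 -0.0317  0.005 ]
wTL [0.5597 0.2422 0.046 ]
wBR [0.5389 0.2045 0.046 ]
tub [ 0.6371 -0.0141  0.06  ]
botcap [0.4934 0.4087 0.12  ]
railL [0.4794 0.2578 0.016 ]
railR [0.4958 0.0769 0.016 ]
uL uR (np.float64(0.2054), np.float64(95.52))
uBL uBR (np.float64(0.2072), np.float64(95.56))
uBL uL (np.float64(0.185), np.float64(5.32))
uBR uR (np.float64(0.1851), np.float64(4.75))
vL vR (np.float64(0.1858), np.float64(95.3))
pL pR (np.float64(0.1913), np.float64(95.44))
railL railR (np.float64(0.1817), np.float64(95.2))
spatula top 241 254 190 201 247.28682170542635 195.80620155038758
spatula scene 262 270 138 198 265.74444444444447 164.85777777777778
tool_cup top 360 409 206 249 384.9914582062233 227.8993288590604
tool_cup scene 334 366 133 180 348.3158694001519 155.41305998481397
```

arm_command([
  [[0, 0, 0.15, -0.06], [0.5, 1, 0.15, -0.1295], [0.5, 1, 0.15, -0.1295], [0.5, 1, 0.15, -0.1295], [0.5, 1, 0.15, -0.1295], [0.5, 1, 0.15, -0.1295], [0.5, 1, 0.15, -0.1295], [0.5, 1, 0.15, -0.1295], [0.5, 1, 0.15, -0.1295]],
], gripper=1)

```text
clock: 2.28
tcp_pos: [0.3612, -0.1234, 0.2657]
orientation: [0.0, 0.999, 0.049, 0.0]
force: [-1.0, 0.7, -0.8]
opening: 0.998
finger_force: 0.0
```

arm_command([
  [[0.472, 0.876, 0, 0], [0.472, 0.876, 0, 0], [0.472, 0.876, 0, 0], [0.472, 0.876, 0, 0], [0.472, 0.876, 0, 0], [0.472, 0.876, 0, 0], [0.472, 0.876, 0, 0], [0.472, 0.876, 0, 0], [0.472, 0.876, 0, 0]],
])

```text
clock: 3.4
tcp_pos: [0.5491, 0.2229, 0.2654]
orientation: [0.0, 0.999, 0.046, -0.0]
force: [0.3, -0.5, -0.4]
opening: 0.999
finger_force: 0.0
```

```bash
python3 - <<'E'
from h import *
s=manip.sense(); print(s['tcp_pos'],s['orientation'],s['joint_positions'].round(3))
c=cap('wrist','w0.png'); print(c['K'],c['xyz'],rot(c).round(3))
print([(x['p'],x['bbox']) for x in manip.masks_of('spatula','wrist')])
E
```

```text
[0.54914968 0.2229437  0.26541792] [ 1.16237758e-04  9.98958023e-01  4.56381981e-02 -9.71895622e-05] [ 0.324  0.361  1.302 -0.     1.479  1.803]
[[297.31863964   0.         251.95933167]
 [  0.         297.31863964 193.37016418]
 [  0.           0.           1.        ]] [0.61475868 0.22924665 0.4454016 ] [[ 0.092 -0.968 -0.233]
 [-0.996 -0.09  -0.021]
 [-0.     0.233 -0.972]]
[(0.78, [234.7, 173.9, 22.3, 35.7])]
```

View pics/w0.png

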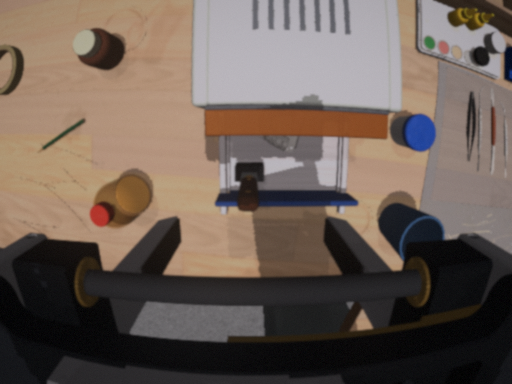

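The wrist view, looking down with the unit at the top, shows the spatula's handle end near (247,203) and the well at (249,172). The panel's top edge runs (217,200)-(356,200), the visor's front edge (205,135)-(387,137), and the cup is at (412,232).

```bash
cat >> h.py <<'E'
def fe(c,u,v,z):
    K=c['K']; a=np.array([(u-K[0,2])/K[0,0],(v-K[1,2])/K[1,1]]); r=np.linalg.norm(a)
    d=rot(c)@np.array([*(a/r*np.sin(r)),np.cos(r)]); o=np.array(c['xyz']); return o+d*(z-o[2])/d[2]
E
python3 - <<'E'
from h import *
c=cap('wrist')
for n,u,v,z in[('handle',247,203,.186),('wellT',249,164,.046),('pL',217,193,.07),('pR',355,193,.07),('visL',205,136,.152),('visR',387,137,.152),('uL',192,103,.165),('uR',400,103,.165),('cup',417,237,.1)]: print(n,fe(c,u,v,z).round(4))
m=manip.masks_of('spatula','wrist')[0]['region']; v,u=np.nonzero(m); print(u.mean(),[ (vv,u[v==vv].min(),u[v==vv].max()) for vv in range(v.min(),v.max()+1,5)])
E
```

```text
handle [0.5433 0.2274 0.186 ]
wellT [0.5596 0.2285 0.046 ]
pL [0.5212 0.2667 0.07  ]
pR [0.5383 0.0824 0.07  ]
visL [0.5985 0.2747 0.152 ]
visR [0.6185 0.0868 0.152 ]
uL [0.6298 0.2878 0.165 ]
uR [0.6554 0.0823 0.165 ]
cup [ 0.4908 -0.0144  0.1   ]
247.6388508891929 [(172, np.int64(250), np.int64(255)), (177, np.int64(241), np.int64(256)), (182, np.int64(240), np.int64(257)), (187, np.int64(239), np.int64(257)), (192, np.int64(238), np.int64(257)), (197, np.int64(237), np.int64(257)), (202, np.int64(237), np.int64(257)), (207, np.int64(237), np.int64(257))]
```

arm_command([
  [[-0.002, 0.004, -0.1, 0], [-0.002, 0.004, -0.2, 0], [-0.002, 0.004, -0.28, 0], [-0.002, 0.004, -0.33, 0], [-0.002, 0.004, -0.351, 0], [-0.002, 0.004, -0.351, 0]],
])

```text
clock: 4.35
tcp_pos: [0.5484, 0.2257, 0.1253]
orientation: [-0.0, 0.999, 0.046, 0.0]
force: [-0.8, 0.0, 0.4]
opening: 0.999
finger_force: 0.0
```

arm_command([
  [[0, 0, 0, 0], [0, 0, 0, 0], [0, 0, 0, 0], [0, 0, 0, 0], [0, 0, 0, 0], [0, 0, 0, 0]],
], gripper=-1, grip_force=20)

```text
clock: 5.1
tcp_pos: [0.5483, 0.2259, 0.125]
orientation: [0.0, 0.999, 0.046, -0.0]
force: [-0.7, 0.5, 0.3]
opening: 0.396
finger_force: 0.0
```

arm_command([
  [[0, 0, 0, 0], [0, 0, 0, 0], [0, 0, 0, 0], [0, 0, 0, 0], [0, 0, 0, 0]],
])

```text
clock: 5.72
tcp_pos: [0.5483, 0.2259, 0.125]
orientation: [0.0, 0.999, 0.046, -0.0]
force: [0.2, 0.2, -0.4]
opening: 0.213
finger_force: 20.0
```

arm_command([
  [[0, 0, 0.05, 0], [0, 0, 0.1, 0], [0, 0, 0.16, 0], [0, 0, 0.25, 0], [0, 0, 0.36, 0], [0, 0, 0.36, 0], [0, 0, 0.36, 0]],
])

```text
clock: 6.6
tcp_pos: [0.548, 0.2258, 0.2681]
orientation: [0.0, 0.999, 0.046, -0.001]
force: [0.2, 0.2, -0.9]
opening: 0.213
finger_force: 20.0
```

```bash
python3 - <<'E'
from h import *
from scipy.optimize import least_squares
s=manip.sense(); print(s['tcp_pos'],s['opening'],s['finger_force'])
ct=cap('top','t1.png'); mt=manip.masks_of('tool_cup','top')
cs=cap('scene','s1.png'); ms=manip.masks_of('tool_cup','scene')
print([(m['p'],m['bbox']) for m in mt[:1]+ms[:1]])
a=np.linspace(0,2*np.pi,60)
def hull(c,x,y,rb):
    P=np.vstack([np.c_[x+r*np.cos(a),y+r*np.sin(a),0*a+z] for r,z in((.040,.1),(rb,0))])
    p=proj(c,P); return np.r_[p.min(0),p.max(0)]
def bb(m): 
    v,u=np.nonzero(m[0]['region']); return np.array([u.min()-.5,v.min()-.5,u.max()+.5,v.max()+.5])
bt,bs=bb(mt),bb(ms)
for sets in('t','s','ts'):
    f=lambda q:np.r_[(hull(ct,*q)-bt) if 't' in sets else [],(hull(cs,*q)-bs) if 's' in sets else []]
    r=least_squares(f,[.487,-.03,.033]); print(sets,r.x.round(4),r.fun.round(1))
E
```

```text
[0.54802888 0.22580412 0.26808511] 0.21275916139758547 19.99987095594406
[(0.7, [364.0, 206.7, 46.3, 42.5]), (0.95, [332.6, 131.8, 36.5, 50.3])]
t [ 0.488  -0.0279  0.0312] [ 0.  -0.3 -0.   0.3]
s [ 0.4849 -0.0302  0.0333] [ 0.  -0.1 -0.   0.1]
ts [ 0.487  -0.0284  0.0315] [ 0.1  0.3  0.3  0.8 -0.3 -0.1 -1.2 -0.3]
```

arm_command([
  [[-0.02, -0.08, 0, 0], [-0.05, -0.2, 0, 0], [-0.08, -0.33, 0, 0], [-0.11, -0.46, 0, 0], [-0.14, -0.58, 0, 0], [-0.1525, -0.637, 0, 0], [-0.1525, -0.637, 0, 0], [-0.1525, -0.637, 0, 0]],
])

```text
clock: 7.8
tcp_pos: [0.4874, -0.0283, 0.2688]
orientation: [-0.0, 0.999, 0.046, -0.0]
force: [0.3, -0.0, -1.6]
opening: 0.211
finger_force: 20.0
```

```bash
python3 - <<'E'
from h import *
s=manip.sense(); print(s['tcp_pos'],s['opening'])
c=cap('scene','s2.png'); t=cap('top'); 
print([(m['p'],m['bbox']) for m in manip.masks_of('spatula','scene')])
a=cv2.imread('pics/s2.png')[30:220,240:460]; cv2.imwrite('pics/s2c.png',cv2.resize(a,None,fx=3,fy=3,interpolation=cv2.INTER_CUBIC))
print(proj(c,[[*s['tcp_pos'][:2],.149],[.487,-.029,.1]]))
E
```

```text
[ 0.48740477 -0.0282798   0.26878589] 0.21148697359585192
[(0.74, [354.5, 43.8, 13.1, 76.7])]
[[351.33946382 119.91532456]
 [349.33049868 138.73456979]]
```

View pics/s2c.png

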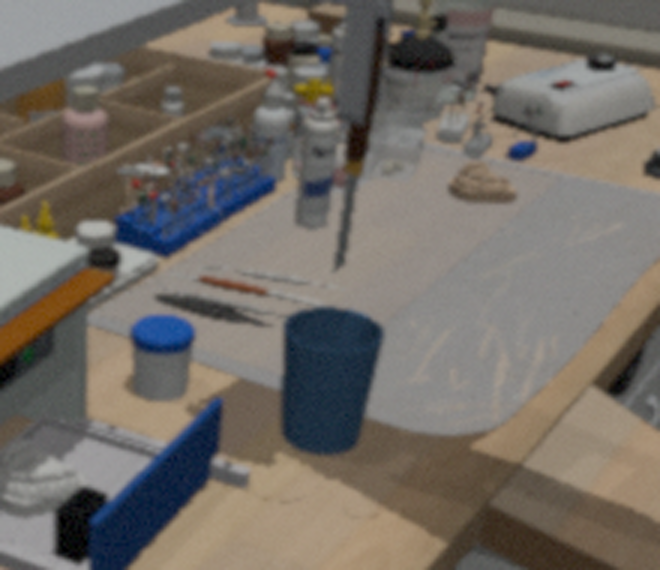

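The scene view shows the held spatula tilted slightly in the grip. Its tip is at full-frame (353,120), right where it was predicted above the cup's middle, and the jaw model is undisturbed.

arm_command([
  [[0, 0, -0.08, 0], [0, 0, -0.16, 0], [0, 0, -0.23, 0], [0, 0, -0.28, 0], [0, 0, -0.31, 0], [0, 0, -0.33, 0], [0, 0, -0.343, 0], [0, 0, -0.343, 0]],
])

```text
clock: 8.95
tcp_pos: [0.4874, -0.0289, 0.1319]
orientation: [-0.0, 0.999, 0.046, 0.0]
force: [0.5, 0.9, -0.8]
opening: 0.211
finger_force: 20.0
```

```bash
python3 - <<'E'
from h import *
s=manip.sense(); print(s['tcp_pos'],s['opening'],s['force'])
c=cap('scene','s3.png')
a=cv2.imread('pics/s3.png')[60:220,280:440]; cv2.imwrite('pics/s3c.png',cv2.resize(a,None,fx=3,fy=3,interpolation=cv2.INTER_CUBIC))
E
```

```text
[ 0.48739543 -0.02889098  0.13192847] 0.21132797449671148 [ 0.53181115  0.88287761 -0.80145736]
```

View pics/s3c.png

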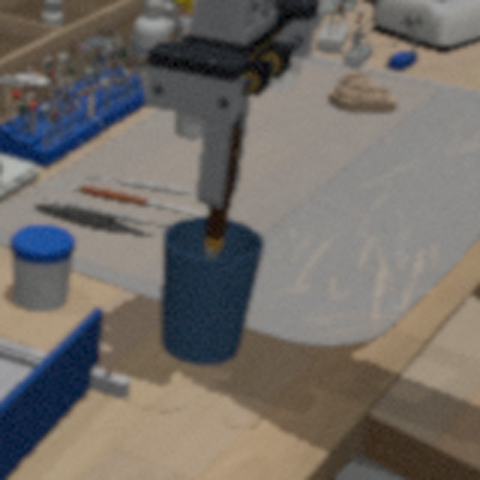

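The spatula is inside the cup, near its middle, and the cup has not moved.

arm_command([
  [[0, 0, -0.006, 0], [0, 0, -0.012, 0], [0, 0, -0.012, 0]],
])

```text
clock: 9.38
tcp_pos: [0.4873, -0.0289, 0.1269]
orientation: [-0.0, 0.999, 0.046, -0.0]
force: [-0.1, -0.3, 0.5]
opening: 0.213
finger_force: 20.0
```

arm_command([
  [[0, 0, 0, 0], [0, 0, 0, 0], [0, 0, 0, 0], [0, 0, 0, 0], [0, 0, 0, 0], [0, 0, 0, 0], [0, 0, 0, 0], [0, 0, 0, 0]],
], gripper=1)

```text
clock: 10.38
tcp_pos: [0.4873, -0.0289, 0.127]
orientation: [-0.0, 0.999, 0.046, -0.0]
force: [-0.4, 0.9, 0.5]
opening: 0.994
finger_force: 0.0
```

arm_command([
  [[0, 0, 0.06, 0], [0, 0, 0.13, 0], [0, 0, 0.22, 0], [0, 0, 0.34, 0], [0, 0, 0.45, 0], [0, 0, 0.45, 0]],
])

```text
clock: 11.12
tcp_pos: [0.4881, -0.029, 0.3101]
orientation: [0.0, 0.999, 0.046, 0.003]
force: [-0.3, 0.4, 0.2]
opening: 0.999
finger_force: 0.0
```

```bash
python3 - <<'E'
from h import *
s=manip.sense(); print(s['clock'],s['tcp_pos'],s['joint_positions'].round(3))
c=cap('scene','s4.png'); b=manip.masks_of('spatula','scene'); d=manip.masks_of('tool_cup','scene'); print([(m['p'],m['bbox']) for m in b+d])
a=cv2.imread('pics/s4.png')[60:220,280:440]; cv2.imwrite('pics/s4c.png',cv2.resize(a,None,fx=3,fy=3,interpolation=cv2.INTER_CUBIC))
E
```

```text
11.125 [ 0.48812347 -0.02899085  0.31006078] [-0.134  0.097  1.523  0.     1.516  1.344]
[(0.56, [333.3, 133.2, 33.5, 48.4]), (0.55, [355.5, 121.0, 24.0, 25.1]), (0.93, [331.5, 133.5, 37.8, 48.7])]
```

View pics/s4c.png

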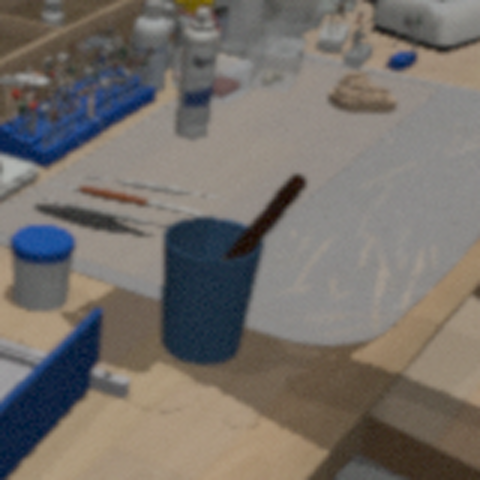

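The spatula stands released in the cup, leaning away with its handle end at full-frame (380,119), and the cup is upright. The gripper can't reach the shut panel pointing straight down, so I'll test how the arm treats an out-of-reach pose, in free space.

arm_command([
  [[0.2, 0, 0, 0], [0.4, 0, 0, 0], [0.6, 0, 0, 0], [0.75, 0, 0, 0], [0.9, 0, 0, 0], [0.9, 0, 0, 0], [0.9, 0, 0, 0], [0.9, 0, 0, 0]],
], gripper=-1)

```text
clock: 12.28
tcp_pos: [0.8022, -0.0273, 0.2847]
orientation: [0.001, 0.999, 0.046, 0.014]
force: [-0.3, 0.3, -0.0]
opening: 0.189
finger_force: 0.0
```

```bash
python3 - <<'E'
from h import *
s=manip.sense(); print(s['clock'],s['tcp_pos'],s['orientation'].round(3),s['joint_positions'].round(3))
c=cap('scene')
for z in(.14,.155,.17):
    p=onz(c,380,119.3,z); print(p.round(3),np.linalg.norm(p[:2]-[.487,-.029]))
E
```

```text
12.275 [ 0.80224941 -0.02728538  0.28468403] [0.001 0.999 0.046 0.014] [-0.08   1.002  0.24   0.002  1.871  1.399]
[ 0.443 -0.09   0.14 ] 0.07570802367615125
[ 0.431 -0.058  0.155] 0.0635563822674498
[ 0.418 -0.026  0.17 ] 0.06856168754815861
```

arm_command([
  [[0.6, 0, 0, 0], [1, 0, 0, 0], [1, 0, 0, 0], [1, 0, 0, 0]],
])

```text
clock: 12.82
tcp_pos: [0.8374, -0.0225, 0.2259]
orientation: [0.003, 0.998, 0.046, 0.037]
force: [-0.1, -0.2, -0.4]
opening: 0.012
finger_force: 0.0
```

```bash
python3 - <<'E'
from h import *
s=manip.sense(); print(s['clock'],s['tcp_pos'],s['orientation'].round(3),s['joint_positions'].round(3))
E
```

```text
12.825 [ 0.83740805 -0.02251012  0.22587761] [0.003 0.998 0.046 0.037] [-0.072  1.078  0.236  0.003  1.754  1.408]
```

arm_command([
  [[-0.3, 0, 0.1, 0], [-0.6, 0, 0.2, 0], [-0.6, 0, 0.2, 0], [-0.6, 0, 0.2, 0], [-0.6, 0, 0.2, 0]],
])

```text
clock: 13.45
tcp_pos: [0.5954, -0.0225, 0.3072]
orientation: [0.003, 0.998, 0.046, 0.037]
force: [0.4, -1.0, 2.3]
opening: 0.0
finger_force: 0.0
```

```bash
python3 - <<'E'
from h import *
s=manip.sense(); print(s['clock'],s['tcp_pos'],s['orientation'].round(4),s['joint_positions'].round(3))
E
```

```text
13.45 [ 0.59538412 -0.02250272  0.30716976] [0.0029 0.9982 0.0461 0.0374] [-0.102  0.306  1.283  0.005  1.479  1.377]
```

The arm compromises at its reach limit, and the tilt it picks up (4.3° now) carries over into later commands. Repeated stretches should therefore tilt the fingers forward. I'll do them high above the scene, along the unit's axis.

arm_command([
  [[0.1, 0.1, 0.1, 0], [0.2, 0.2, 0.25, 0], [0.25, 0.23, 0.4, 0], [0.25, 0.23, 0.4, 0], [0.25, 0.23, 0.4, 0]],
])

```text
clock: 14.08
tcp_pos: [0.698, 0.0702, 0.4679]
orientation: [0.003, 0.998, 0.046, 0.038]
force: [0.6, -0.1, -0.8]
opening: 0.004
finger_force: 0.0
```

arm_command([
  [[1, 0.09, 0.3, 0], [1, 0.09, 0.3, 0], [1, 0.09, 0.3, 0], [1, 0.09, 0.3, 0], [1, 0.09, 0.3, 0]],
])

```text
clock: 14.7
tcp_pos: [0.7539, 0.0726, 0.4178]
orientation: [0.002, 0.997, 0.046, 0.057]
force: [-0.3, -0.1, -0.1]
opening: 0.005
finger_force: 0.0
```

```bash
cat >> h.py <<'E'
def st():
    s=manip.sense(); q=s['orientation']; M=R.from_quat(q[[1,2,3,0]]).as_matrix(); z=M[:,2]
    print(round(s['clock'],2),'tcp',s['tcp_pos'].round(4),'tilt',np.degrees(np.arccos(-z[2])).round(2),'az',np.degrees(np.arctan2(z[1],z[0])).round(1),'toolx',M[:,0].round(3),'q',s['joint_positions'].round(3),'F',s['force'].round(1))
E
python3 -c "
from h import *; st()"
```

```text
14.7 tcp [0.7539 0.0726 0.4178] tilt 6.58 az 0.8 toolx [0.989 0.092 0.114] q [ 0.049  0.833  0.235 -0.004  1.959  1.525] F [-0.3 -0.1 -0.1]
```

arm_command([
  [[1, 0.15, 1, 0], [1, 0.15, 1, 0], [1, 0.15, 1, 0]],
])

```text
clock: 15.08
tcp_pos: [0.7439, 0.0771, 0.4494]
orientation: [0.001, 0.996, 0.046, 0.077]
force: [-0.0, 0.8, 0.3]
opening: 0.006
finger_force: 0.0
```

```bash
python3 -c "
from h import *; st()"
```

```text
15.07 tcp [0.7439 0.0771 0.4494] tilt 8.87 az 2.1 toolx [0.984 0.092 0.154] q [ 0.055  0.791  0.235 -0.003  1.962  1.532] F [-0.   0.8  0.3]
```

arm_command([
  [[1, 0.15, 0.5, 0], [1, 0.15, 0.5, 0]],
])

```text
clock: 15.32
tcp_pos: [0.7614, 0.083, 0.4397]
orientation: [-0.0, 0.994, 0.046, 0.096]
force: [-0.2, 0.4, -1.5]
opening: 0.005
finger_force: 0.0
```

```bash
python3 -c "
from h import *; st()"
```

```text
15.32 tcp [0.7614 0.083  0.4397] tilt 11.06 az 2.9 toolx [0.977 0.092 0.192] q [ 0.062  0.807  0.235 -0.002  1.907  1.538] F [-0.2  0.4 -1.5]
```

arm_command([
  [[1, 0.1, 0.7, 0], [1, 0.1, 0.7, 0]],
])

```text
clock: 15.58
tcp_pos: [0.7698, 0.0825, 0.4458]
orientation: [-0.002, 0.992, 0.046, 0.117]
force: [-0.3, -0.6, 0.5]
opening: 0.004
finger_force: 0.0
```

arm_command([
  [[1, 0.1, 0.7, 0], [1, 0.1, 0.7, 0]],
])

```text
clock: 15.82
tcp_pos: [0.7784, 0.0824, 0.4517]
orientation: [-0.003, 0.989, 0.046, 0.137]
force: [0.1, 0.3, -0.1]
opening: 0.0
finger_force: 0.0
```

arm_command([
  [[1, 0.1, 0.7, 0], [1, 0.1, 0.7, 0]],
])

```text
clock: 16.08
tcp_pos: [0.7876, 0.0826, 0.4571]
orientation: [-0.004, 0.986, 0.046, 0.157]
force: [0.1, 0.7, 0.3]
opening: 0.012
finger_force: 0.0
```

arm_command([
  [[1, 0.1, 0.7, 0], [1, 0.1, 0.7, 0]],
])

```text
clock: 16.32
tcp_pos: [0.7969, 0.0829, 0.4628]
orientation: [-0.005, 0.983, 0.046, 0.178]
force: [-0.4, 0.0, 0.2]
opening: 0.009
finger_force: 0.0
```

```bash
python3 -c "
from h import *; st()"
```

```text
16.32 tcp [0.7969 0.0829 0.4628] tilt 20.49 az 4.3 toolx [0.933 0.089 0.35 ] q [0.056 0.791 0.235 0.007 1.758 1.535] F [-0.4  0.   0.2]
```

arm_command([
  [[1, 0.11, 0.7, 0], [1, 0.11, 0.7, 0]],
])

```text
clock: 16.58
tcp_pos: [0.8065, 0.0841, 0.4684]
orientation: [-0.006, 0.979, 0.046, 0.198]
force: [0.8, -0.3, -1.0]
opening: 0.004
finger_force: 0.0
```

arm_command([
  [[1, 0.11, 0.7, 0], [1, 0.11, 0.7, 0]],
])

```text
clock: 16.82
tcp_pos: [0.8162, 0.0853, 0.474]
orientation: [-0.007, 0.975, 0.046, 0.219]
force: [0.1, 0.1, -0.8]
opening: 0.006
finger_force: 0.0
```

arm_command([
  [[1, 0.11, 0.7, 0], [1, 0.11, 0.7, 0]],
])

```text
clock: 17.08
tcp_pos: [0.8261, 0.0865, 0.4797]
orientation: [-0.009, 0.97, 0.046, 0.24]
force: [-0.6, 0.1, -0.7]
opening: 0.004
finger_force: 0.0
```

arm_command([
  [[1, 0.11, 0.7, 0], [1, 0.11, 0.7, 0]],
])

```text
clock: 17.32
tcp_pos: [0.8361, 0.0877, 0.4855]
orientation: [-0.01, 0.964, 0.046, 0.261]
force: [-0.7, -0.7, -1.3]
opening: 0.006
finger_force: 0.0
```

arm_command([
  [[1, 0.11, 0.7, 0], [1, 0.11, 0.7, 0]],
])

```text
clock: 17.58
tcp_pos: [0.8461, 0.0889, 0.4914]
orientation: [-0.011, 0.958, 0.046, 0.281]
force: [-0.0, -0.2, 0.1]
opening: 0.004
finger_force: 0.0
```

```bash
python3 -c "
from h import *; st()"
```

```text
17.57 tcp [0.8461 0.0889 0.4914] tilt 32.71 az 4.9 toolx [0.837 0.081 0.54 ] q [0.057 0.787 0.236 0.016 1.548 1.537] F [-0.  -0.2  0.1]
```

arm_command([
  [[1, 0.11, 0.5, 0], [1, 0.11, 0.5, 0]],
])

```text
clock: 17.82
tcp_pos: [0.8648, 0.091, 0.484]
orientation: [-0.012, 0.952, 0.045, 0.301]
force: [0.4, -0.1, -0.5]
opening: 0.005
finger_force: 0.0
```

arm_command([
  [[1, 0.11, 0.5, 0], [1, 0.11, 0.5, 0]],
])

```text
clock: 18.08
tcp_pos: [0.8822, 0.093, 0.4782]
orientation: [-0.013, 0.946, 0.045, 0.321]
force: [0.8, -0.1, 0.3]
opening: 0.003
finger_force: 0.0
```

arm_command([
  [[1, 0.11, 0.5, 0], [1, 0.11, 0.5, 0]],
])

```text
clock: 18.32
tcp_pos: [0.8982, 0.0948, 0.4741]
orientation: [-0.014, 0.939, 0.045, 0.341]
force: [-0.2, 0.3, -0.5]
opening: 0.003
finger_force: 0.0
```

arm_command([
  [[1, 0.11, 0.5, 0], [1, 0.11, 0.5, 0]],
])

```text
clock: 18.58
tcp_pos: [0.9132, 0.0966, 0.4712]
orientation: [-0.016, 0.931, 0.045, 0.361]
force: [-0.1, 0.7, -0.2]
opening: 0.003
finger_force: 0.0
```

```bash
python3 -c "
from h import *; st()"
```

```text
18.57 tcp [0.9132 0.0966 0.4712] tilt 42.34 az 5.2 toolx [0.736 0.072 0.674] q [0.059 0.853 0.236 0.022 1.314 1.537] F [-0.1  0.7 -0.2]
```

The tilt is 42° along the unit's axis. Next I go to a spot in front of the panel.

arm_command([
  [[-0.15, 0.03, 0, 0], [-0.3, 0.06, 0, 0], [-0.45, 0.09, 0, 0], [-0.6, 0.12, -0.05, 0], [-0.75, 0.14, -0.1, 0], [-0.9, 0.16, -0.1, 0], [-1, 0.171, -0.1, 0], [-1, 0.171, -0.1, 0], [-1, 0.171, -0.1, 0]],
])

```text
clock: 19.7
tcp_pos: [0.5113, 0.1653, 0.4331]
orientation: [-0.016, 0.931, 0.045, 0.362]
force: [0.7, 0.7, -0.4]
opening: 0.004
finger_force: 0.0
```

```bash
python3 -c "
from h import *; st()"
```

```text
19.7 tcp [0.5113 0.1653 0.4331] tilt 42.5 az 5.3 toolx [0.734 0.073 0.676] q [ 0.322 -0.214  1.701 -0.192  0.935  1.852] F [ 0.7  0.7 -0.4]
```

arm_command([
  [[-0.118, 0, -0.12, 0], [-0.118, 0, -0.26, 0], [-0.118, 0, -0.4, 0], [-0.118, 0, -0.54, 0], [-0.118, 0, -0.68, 0], [-0.118, 0, -0.8, 0], [-0.118, 0, -0.88, 0], [-0.118, 0, -0.88, 0], [-0.118, 0, -0.88, 0]],
])

```text
clock: 20.82
tcp_pos: [0.4713, 0.1532, 0.1009]
orientation: [-0.024, 0.936, 0.05, 0.347]
force: [0.4, -0.7, 0.1]
opening: 0.006
finger_force: 0.0
```

```bash
python3 - <<'E'
from h import *
st()
c=cap('scene','s5.png'); s=manip.sense()
P=np.array(s['tcp_pos']); print(proj(c,[P,[.513,.1695,.045]]))
a=cv2.imread('pics/s5.png')[60:250,140:400]; cv2.imwrite('pics/s5c.png',cv2.resize(a,None,fx=3,fy=3,interpolation=cv2.INTER_CUBIC))
E
```

```text
20.82 tcp [0.4713 0.1532 0.1009] tilt 40.67 az 7.1 toolx [0.755 0.077 0.652] q [ 0.305  0.062  2.27  -0.835  0.159  2.554] F [ 0.4 -0.7  0.1]
[[315.47645213 172.04468638]
 [293.5261392  191.09123636]]
```

View pics/s5c.png

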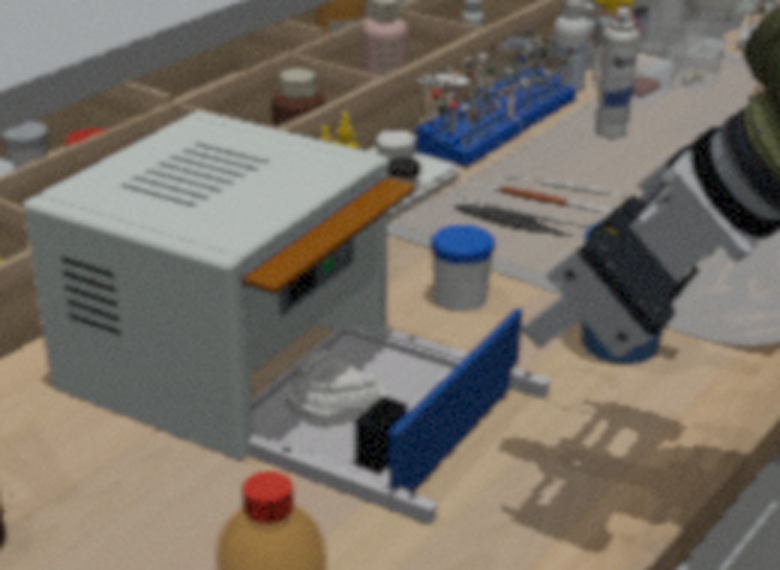

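The scene view shows the tilted gripper in front of the panel, clear of everything. The wrist, though, is near its singularity (joint 5 at 0.16 rad) with joint 6 at its limit. I'll fit the arm's kinematics to choose a better tilt and yaw, after backing off.

arm_command([
  [[0.03, 0, 0.12, 0], [0.06, 0, 0.25, 0], [0.1, 0.02, 0.4, 0], [0.1, 0.02, 0.4, 0]],
])

```text
clock: 21.38
tcp_pos: [0.5118, 0.1622, 0.2659]
orientation: [-0.026, 0.935, 0.051, 0.35]
force: [-0.2, 0.0, -0.9]
opening: 0.004
finger_force: 0.0
```

```bash
cat > kin.py <<'E'
from h import *
from scipy.optimize import least_squares
D=[([.3,1.521,1.321],(.5499,.2054)),([.361,1.302,1.479],(.5926,.2654)),([.097,1.523,1.516],(.489,.310)),([1.002,.24,1.871],(.8027,.2847)),([1.078,.236,1.754],(.8377,.2259)),([.306,1.283,1.479],(.5958,.3072)),([.833,.235,1.959],(.7574,.4178)),([.787,.236,1.548],(.8508,.4914)),([.853,.236,1.314],(.9183,.4712))]
def f(p):
    r0,h,a,f1,b,f2,c=p; o=[]
    for (q2,q3,q5),(r,z) in D:
        A,B,C=q2+f1,q2+q3+f2,q2+q3+q5
        o+=[r0+a*np.sin(A)+b*np.sin(B)+c*np.sin(C)-r,h+a*np.cos(A)+b*np.cos(B)+c*np.cos(C)-z]
    return o
s=least_squares(f,[0,.3,.4,0,.4,0,.25]); p=s.x
# full model: Rz(q1) Ry(q2) Ry(q3) Rz(q4) Ry(q5) Rz(q6), tool z along last link
r0,h,a,f1,b,f2,c=p
def fk(q):
    z,y=lambda t:R.from_euler('z',t),lambda t:R.from_euler('y',t)
    R1=z(q[0]); R2=R1*y(q[1]); R3=R2*y(q[2]); R5=R3*z(q[3])*y(q[4]); R6=R5*z(q[5])
    return R1.apply([r0,0,h])+R2.apply([a*np.sin(f1),0,a*np.cos(f1)])+R3.apply([b*np.sin(f2),0,b*np.cos(f2)])+R5.apply([0,0,c]),R6
lo=np.array([-3.03,-.79,.23,-1.04,0,-2.55]);hi=np.array([3.03,2.21,2.52,4.18,3.07,2.55])
def ik(P,Rt,q0):
    g=lambda q:(lambda x,M:np.r_[(x-P)*5,(M.inv()*Rt).as_rotvec()])(*fk(q))
    s=least_squares(g,np.clip(q0,lo+1e-3,hi-1e-3),bounds=(lo,hi)); return s.x,np.abs(s.fun).max()
E
python3 - <<'E'
from kin import *
print(p.round(4),np.abs(s.fun).max())
st(); S=manip.sense(); x,M=fk(S['joint_positions']); print(x,S['tcp_pos']); q=S['orientation']
off=(M.inv()*R.from_quat(q[[1,2,3,0]])); print('tool offset',off.as_rotvec().round(3))
u=np.radians(5.3)
for t in(25,30,35,40):
  for az in(5.3,11,17):
    Rt=R.from_euler('z',np.radians(az))*R.from_euler('y',np.pi-np.radians(t))*R.from_euler('z',np.pi)*off.inv()
    out=[]
    for sx in(-.150,-.134,-.08,-.015):
        P=np.array([.640+sx*np.cos(u),.1815+sx*np.sin(u),.035]); r,e=ik(P,Rt,[.3,.3,1.9,-.3,.4,1.8]); out.append((r.round(2).tolist(),round(e,3)))
    print(t,az,*out,sep='\n  ')
E
```

```text
[-0.0007  0.2217  0.4243  0.0023  0.4503  0.0907  0.2708] 0.0003088440594401498
21.38 tcp [0.5118 0.1622 0.2659] tilt 41.04 az 7.3 toolx [0.75  0.077 0.656] q [ 0.293 -0.127  1.999 -0.202  0.569  1.887] F [-0.2  0.  -0.9]
[0.52370382 0.12752654 0.26621492] [0.51180274 0.16218249 0.26588791]
tool offset [0.    0.    1.571]
25
  5.3
  ([0.4, 0.29, 2.07, -0.34, 0.38, 2.17], np.float64(0.0))
  ([0.38, 0.32, 2.03, -0.32, 0.39, 2.14], np.float64(0.0))
  ([0.35, 0.41, 1.89, -0.26, 0.43, 2.05], np.float64(0.0))
  ([0.32, 0.52, 1.72, -0.21, 0.49, 1.96], np.float64(0.0))
25
  11
  ([0.37, 0.29, 2.08, -0.21, 0.36, 1.93], np.float64(0.0))
  ([0.36, 0.31, 2.04, -0.2, 0.37, 1.9], np.float64(0.0))
  ([0.33, 0.41, 1.9, -0.14, 0.41, 1.83], np.float64(0.0))
  ([0.3, 0.52, 1.72, -0.1, 0.47, 1.76], np.float64(0.0))
25
  17
  ([0.34, 0.28, 2.08, -0.05, 0.34, 1.66], np.float64(0.0))
  ([0.33, 0.31, 2.04, -0.04, 0.35, 1.64], np.float64(0.0))
  ([0.3, 0.4, 1.9, -0.01, 0.4, 1.58], np.float64(0.0))
  ([0.28, 0.52, 1.72, 0.02, 0.47, 1.54], np.float64(0.0))
30
  5.3
  ([0.41, 0.28, 2.13, -0.6, 0.28, 2.43], np.f
[... 1443 characters left out ...]
, 2.55], np.float64(0.095))
  ([0.37, 0.29, 2.14, -0.77, 0.15, 2.55], np.float64(0.088))
  ([0.35, 0.38, 2.02, -0.79, 0.16, 2.55], np.float64(0.064))
  ([0.33, 0.49, 1.87, -0.8, 0.18, 2.55], np.float64(0.031))
40
  11
  ([0.35, 0.26, 2.2, -0.85, 0.07, 2.55], np.float64(0.065))
  ([0.35, 0.29, 2.17, -0.86, 0.08, 2.55], np.float64(0.058))
  ([0.33, 0.38, 2.05, -0.88, 0.08, 2.55], np.float64(0.034))
  ([0.31, 0.49, 1.9, -0.89, 0.1, 2.55], np.float64(0.0))
40
  17
  ([0.33, 0.26, 2.22, -0.92, 0.0, 2.52], np.float64(0.039))
  ([0.32, 0.29, 2.18, -0.55, 0.0, 2.14], np.float64(0.032))
  ([0.3, 0.38, 2.07, -0.86, 0.0, 2.44], np.float64(0.005))
  ([0.27, 0.49, 1.9, 0.24, 0.06, 1.32], np.float64(0.0))
```

```bash
sed -i 's/for (q2,q3,q5),(r,z) in D:/for (q2,q3,q5),(r,z) in D:\n        r=np.sqrt(r*r-.0365**2)/; s/R1.apply(\[r0,0,h\])/R1.apply([r0,.0365,h])/' kin.py
cat > plan.py <<'E'
from kin import *
off=R.from_rotvec([0,0,np.pi/2]); u=np.radians(5.3)
def Rt(t,az): return R.from_euler('z',np.radians(az))*R.from_euler('y',np.pi-np.radians(t))*R.from_euler('z',np.pi)*off.inv()
E
python3 - <<'E'
from plan import *
print(p.round(4),np.abs(s.fun).max())
S=manip.sense(); x,M=fk(S['joint_positions']); print(x,S['tcp_pos'])
for t in(30,35,40):
  for az in(5.3,9,13):
    out=[]
    for sx in(-.150,-.134,-.08,-.015):
        P=np.array([.640+sx*np.cos(u),.1815+sx*np.sin(u),.035]); r,e=ik(P,Rt(t,az),[.3,.3,1.9,-.3,.4,1.8]); out.append((r.round(2).tolist(),round(e,3)))
    print(t,az,*out,sep='\n  ')
E
```

```text
[-0.0016  0.2214  0.4247  0.0016  0.4502  0.0908  0.271 ] 0.00030417535276672236
[0.51198501 0.16208872 0.26618599] [0.51180274 0.16218249 0.26588791]
30
  5.3
  ([0.32, 0.28, 2.13, -0.47, 0.25, 2.22], np.float64(0.0))
  ([0.31, 0.31, 2.09, -0.43, 0.26, 2.18], np.float64(0.0))
  ([0.28, 0.39, 1.95, -0.33, 0.29, 2.06], np.float64(0.0))
  ([0.26, 0.5, 1.78, -0.24, 0.35, 1.94], np.float64(0.0))
30
  9
  ([0.29, 0.27, 2.13, -0.31, 0.22, 2.0], np.float64(0.0))
  ([0.29, 0.3, 2.09, -0.28, 0.23, 1.96], np.float64(0.0))
  ([0.26, 0.39, 1.96, -0.2, 0.28, 1.85], np.float64(0.0))
  ([0.24, 0.5, 1.78, -0.13, 0.34, 1.77], np.float64(0.0))
30
  13
  ([0.27, 0.27, 2.14, -0.1, 0.21, 1.71], np.float64(0.0))
  ([0.26, 0.3, 2.1, -0.08, 0.22, 1.68], np.float64(0.0))
  ([0.24, 0.39, 1.96, -0.03, 0.27, 1.61], np.float64(0.0))
  ([0.22, 0.5, 1.79, 0.0, 0.33, 1.56], np.float64(0.0))
35
  5.3
  ([0.32, 0.27, 2.17, -0.8, 0.16, 2.55], np.float64(0.016))
  ([0.31, 0.3, 2.14, -0.8, 0.16, 2.55], np.float64(0.01))
  ([0.29, 0.39, 2.01, -0.67, 0.18, 2.4], np.float64(0.0))
  ([0.27, 0.49, 1.84, -0.45, 0.23, 2.15], n
[... 539 characters left out ...]
 2.55], np.float64(0.074))
  ([0.29, 0.29, 2.16, -0.83, 0.1, 2.55], np.float64(0.068))
  ([0.28, 0.38, 2.03, -0.84, 0.11, 2.55], np.float64(0.045))
  ([0.27, 0.49, 1.88, -0.85, 0.14, 2.55], np.float64(0.013))
40
  9
  ([0.28, 0.26, 2.21, -0.89, 0.05, 2.55], np.float64(0.055))
  ([0.27, 0.29, 2.17, -0.89, 0.05, 2.55], np.float64(0.049))
  ([0.26, 0.38, 2.05, -0.9, 0.06, 2.55], np.float64(0.026))
  ([0.25, 0.49, 1.9, -0.76, 0.09, 2.4], np.float64(0.0))
40
  13
  ([0.26, 0.26, 2.22, -0.44, 0.0, 2.04], np.float64(0.039))
  ([0.25, 0.29, 2.18, -0.73, 0.0, 2.32], np.float64(0.032))
  ([0.24, 0.38, 2.06, -0.97, 0.01, 2.55], np.float64(0.007))
  ([0.22, 0.49, 1.9, 0.04, 0.06, 1.53], np.float64(0.0))
```

The kinematic model now matches to 0.3 mm. A tilt of 30-35° keeps every joint in range along the push and clears the visor, and descending again will settle the tilt there.

arm_command([
  [[-0.078, 0.012, -0.1, 0], [-0.078, 0.012, -0.2, 0], [-0.078, 0.012, -0.3, 0], [-0.078, 0.012, -0.4, 0], [-0.078, 0.012, -0.5, -0.01], [-0.078, 0.012, -0.5, -0.01], [-0.078, 0.012, -0.5, -0.01], [-0.078, 0.012, -0.5, -0.01]],
])

```text
clock: 22.38
tcp_pos: [0.4851, 0.1572, 0.0795]
orientation: [-0.03, 0.941, 0.048, 0.333]
force: [0.9, -0.1, -0.5]
opening: 0.003
finger_force: 0.0
```

```bash
python3 -c "
from h import *; st()"
```

```text
22.38 tcp [0.4851 0.1572 0.0795] tilt 39.1 az 8.1 toolx [0.773 0.071 0.63 ] q [ 0.292  0.144  2.233 -0.831  0.129  2.554] F [ 0.9 -0.1 -0.5]
```

arm_command([
  [[-0.05, 0.02, -0.04, 0], [-0.1, 0.02, -0.075, 0], [-0.1, 0.02, -0.075, 0], [-0.1, 0.02, -0.075, 0]],
])

```text
clock: 22.88
tcp_pos: [0.4496, 0.1559, 0.066]
orientation: [-0.037, 0.945, 0.053, 0.319]
force: [0.3, 0.1, -0.2]
opening: 0.001
finger_force: 0.0
```

arm_command([
  [[-0.1, 0.02, -0.03, 0], [-0.1, 0.02, -0.03, 0], [-0.1, 0.02, -0.03, 0]],
])

```text
clock: 23.25
tcp_pos: [0.4126, 0.1578, 0.0647]
orientation: [-0.042, 0.947, 0.055, 0.312]
force: [0.9, 0.4, -0.7]
opening: 0.003
finger_force: 0.0
```

```bash
python3 -c "
from h import *; st()"
```

```text
23.25 tcp [0.4126 0.1578 0.0647] tilt 36.71 az 10.9 toolx [0.799 0.079 0.596] q [ 0.335  0.04   2.381 -0.797  0.12   2.554] F [ 0.9  0.4 -0.7]
```

arm_command([
  [[0.1, 0.01, -0.02, -0.025], [0.18, 0.022, -0.06, -0.025], [0.18, 0.022, -0.06, -0.025], [0.18, 0.022, -0.06, -0.025]],
])

```text
clock: 23.75
tcp_pos: [0.4857, 0.1631, 0.0461]
orientation: [-0.038, 0.95, 0.038, 0.307]
force: [1.1, 0.3, 0.5]
opening: 0.005
finger_force: 0.0
```

```bash
sed -i "s/print(round(s/print('tooly',M[:,1].round(3),end=' ');print(round(s/" h.py; python3 - <<'E'
from plan import *
st()
S=manip.sense(); q=S['orientation']; Rq=R.from_quat(q[[1,2,3,0]])
r=S['joint_positions']
for z in(.045,.035):
  for sx in(-.134,-.08,-.015):
    P=np.array([.640+sx*np.cos(u),.1815+sx*np.sin(u),z]); r,e=ik(P,Rq,S['joint_positions']); print(z,sx,r.round(2),round(e,3))
E
```

```text
tooly [ 0.096 -0.994 -0.049] 23.75 tcp [0.4857 0.1631 0.0461] tilt 36.01 az 9.4 toolx [0.809 0.05  0.586] q [ 0.293  0.233  2.21  -0.798  0.106  2.554] F [1.1 0.3 0.5]
0.045 -0.134 [0.25 0.28 2.19 0.74 0.   2.55] 0.057
0.045 -0.08 [0.22 0.37 2.07 0.72 0.03 2.55] 0.065
0.045 -0.015 [0.2  0.47 1.91 0.7  0.09 2.55] 0.082
0.035 -0.134 [0.25 0.3  2.18 0.74 0.   2.55] 0.055
0.035 -0.08 [0.23 0.39 2.06 0.73 0.02 2.55] 0.057
0.035 -0.015 [0.2  0.49 1.9  0.7  0.07 2.55] 0.075
```

```bash
python3 - <<'E'
from plan import *
S=manip.sense(); q=S['orientation']; Rq=R.from_quat(q[[1,2,3,0]])*off.inv()
for z in(.045,.035):
  for sx in(-.15,-.134,-.08,-.015):
    P=np.array([.640+sx*np.cos(u),.1815+sx*np.sin(u),z]); r,e=ik(P,Rq,S['joint_positions']); print(z,sx,r.round(2),round(e,3))
# clearance: body lower-front corners vs unit, TCP at contact s=-.008-.0065
M=R.from_quat(q[[1,2,3,0]]).as_matrix(); U=np.array([[np.cos(u),np.sin(u),0],[-np.sin(u),np.cos(u),0],[0,0,1]])
for y in(-.0885,.0885):
  for b in(.097,.14,.18): print(y,b,(U@(M@np.array([.0375,y,-b]))+[-.0145,0,.04]).round(4))
t=cap('top'); m=manip.masks_of('tray','top'); print([(x['p'],x['bbox']) for x in m[:1]])
E
```

```text
0.045 -0.15 [ 0.3   0.25  2.19 -0.79  0.11  2.55] 0.001
0.045 -0.134 [ 0.29  0.27  2.16 -0.71  0.12  2.47] 0.0
0.045 -0.08 [ 0.27  0.36  2.02 -0.44  0.14  2.17] 0.0
0.045 -0.015 [ 0.24  0.47  1.85 -0.24  0.2   1.96] 0.0
0.035 -0.15 [ 0.29  0.27  2.19 -0.79  0.09  2.55] 0.011
0.035 -0.134 [ 0.29  0.3   2.16 -0.8   0.1   2.55] 0.005
0.035 -0.08 [ 0.27  0.38  2.02 -0.52  0.12  2.25] 0.0
0.035 -0.015 [ 0.24  0.49  1.85 -0.27  0.18  1.99] 0.0
-0.0885 0.097 [-0.0414  0.0834  0.1447]
-0.0885 0.14 [-0.0666  0.0816  0.1795]
-0.0885 0.18 [-0.09    0.0799  0.2119]
0.0885 0.097 [-0.0407 -0.0934  0.1361]
0.0885 0.14 [-0.0659 -0.0952  0.1709]
0.0885 0.18 [-0.0893 -0.0968  0.2033]
[(0.61, [230.7, 155.2, 99.9, 67.1])]
```

arm_command([
  [[0.02, 0.012, 0, 0], [0.04, 0.014, 0, 0], [0.055, 0.015, 0, 0], [0.07, 0.0165, 0, 0], [0.085, 0.018, 0, 0], [0.1, 0.0195, 0, 0], [0.12, 0.021, 0, 0], [0.14, 0.023, 0, 0]],
])

```text
clock: 24.85
tcp_pos: [0.5421, 0.1728, 0.0465]
orientation: [-0.038, 0.95, 0.039, 0.307]
force: [-6.0, -0.1, 4.0]
opening: 0.005
finger_force: 3.0
```

```bash
python3 - <<'E'
from h import *
st(); S=manip.sense(); d=S['tcp_pos'][:2]-[.640,.1815]; print('s',d@[.9957,.0924],'n',d@[-.0924,.9957])
c=cap('scene','s6.png')
a=cv2.imread('pics/s6.png')[60:250,140:400]; cv2.imwrite('pics/s6c.png',cv2.resize(a,None,fx=3,fy=3,interpolation=cv2.INTER_CUBIC))
E
```

```text
tooly [ 0.097 -0.994 -0.049] 24.85 tcp [0.5421 0.1728 0.0465] tilt 36.04 az 9.4 toolx [0.809 0.05  0.586] q [ 0.275  0.33   2.068 -0.509  0.134  2.249] F [-6.  -0.1  4. ]
s -0.09826403540366226 n 0.00042504270630865993
```

View pics/s6c.png

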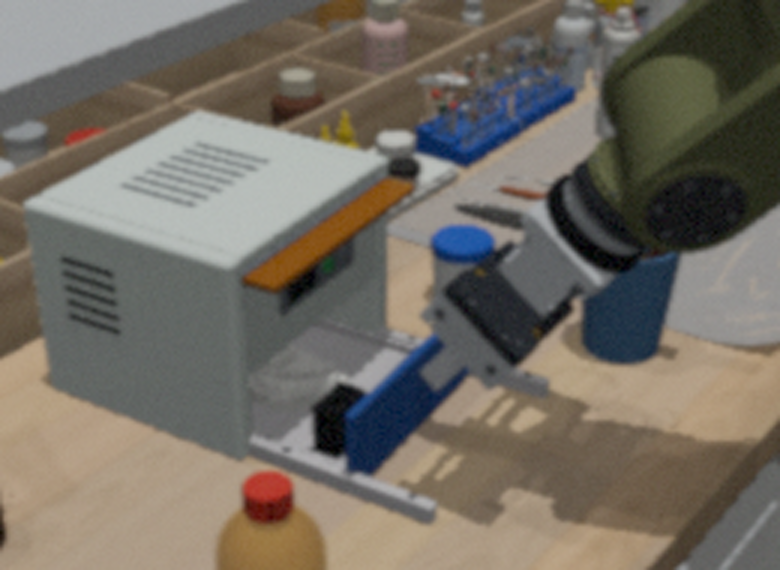

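The scene view shows the fingers pushing the middle of the panel, with the tray moving in straight. The jaw model is in place and the gripper is clear of the cup.

arm_command([
  [[0.02, 0.002, 0, 0], [0.04, 0.004, 0, 0], [0.06, 0.0055, 0, 0], [0.08, 0.0075, 0, 0], [0.1, 0.009, 0, 0], [0.12, 0.011, 0, 0], [0.14, 0.013, 0, 0], [0.155, 0.0145, 0, 0], [0.165, 0.0155, 0, 0]],
])

```text
clock: 26.02
tcp_pos: [0.608, 0.1789, 0.0464]
orientation: [-0.038, 0.95, 0.039, 0.307]
force: [-5.5, -0.1, 3.2]
opening: 0.004
finger_force: 2.9
```

arm_command([
  [[0.005, 0.0005, 0, 0], [0.01, 0.001, 0, 0], [0.015, 0.0014, 0, 0], [0.015, 0.0014, 0, 0]],
])

```text
clock: 26.52
tcp_pos: [0.6139, 0.1794, 0.0464]
orientation: [-0.038, 0.95, 0.039, 0.307]
force: [-4.0, -0.1, 2.5]
opening: 0.007
finger_force: 1.9
```

```bash
cat > sn.py <<'E'
from h import *
st(); S=manip.sense(); d=S['tcp_pos'][:2]-[.640,.1815]; print('s',d@[.9957,.0924],'n',d@[-.0924,.9957])
E
python3 sn.py
```

```text
tooly [ 0.097 -0.994 -0.049] 26.52 tcp [0.6139 0.1794 0.0464] tilt 36.05 az 9.4 toolx [0.808 0.05  0.587] q [ 0.248  0.45   1.881 -0.265  0.189  1.982] F [-4.  -0.1  2.5]
s -0.026144123068615892 n 0.0003494574170258258
```

arm_command([
  [[0.004, 0.0004, 0, 0], [0.008, 0.0007, 0, 0], [0.012, 0.0011, 0, 0], [0.015, 0.0014, 0, 0]],
])

```text
clock: 27.02
tcp_pos: [0.6198, 0.1799, 0.0463]
orientation: [-0.038, 0.95, 0.038, 0.307]
force: [-5.2, -0.8, 3.6]
opening: 0.006
finger_force: 3.0
```

arm_command([
  [[0.0025, 0.0002, 0, 0], [0.005, 0.0005, 0, 0]],
])

```text
clock: 27.28
tcp_pos: [0.6217, 0.1801, 0.0463]
orientation: [-0.038, 0.95, 0.038, 0.307]
force: [-6.6, -1.4, 5.2]
opening: 0.001
finger_force: 3.8
```

arm_command([
  [[0.0025, 0.0002, 0, 0], [0.005, 0.0005, 0, 0]],
])

```text
clock: 27.52
tcp_pos: [0.6236, 0.1804, 0.0463]
orientation: [-0.038, 0.95, 0.039, 0.307]
force: [-13.3, -0.4, 8.5]
opening: 0.01
finger_force: 6.8
```

arm_command([
  [[0.0008, 0, 0, 0], [0.0008, 0, 0, 0]],
])

```text
clock: 27.78
tcp_pos: [0.6236, 0.1804, 0.0462]
orientation: [-0.038, 0.95, 0.039, 0.307]
force: [-14.0, -1.1, 8.3]
opening: 0.003
finger_force: 6.6
```

```bash
python3 sn.py; python3 - <<'E'
from h import *
c=cap('scene','s7.png'); t=cap('top','t7.png')
a=cv2.imread('pics/s7.png')[60:250,140:330]; cv2.imwrite('pics/s7c.png',cv2.resize(a,None,fx=3,fy=3,interpolation=cv2.INTER_CUBIC))
E
```

```text
tooly [ 0.097 -0.994 -0.049] 27.77 tcp [0.6236 0.1804 0.0462] tilt 35.99 az 9.4 toolx [0.809 0.05  0.586] q [ 0.245  0.466  1.855 -0.241  0.2    1.956] F [-14.   -1.1   8.3]
s -0.01644116846287275 n 0.0004111901010825698
```

View pics/s7c.png

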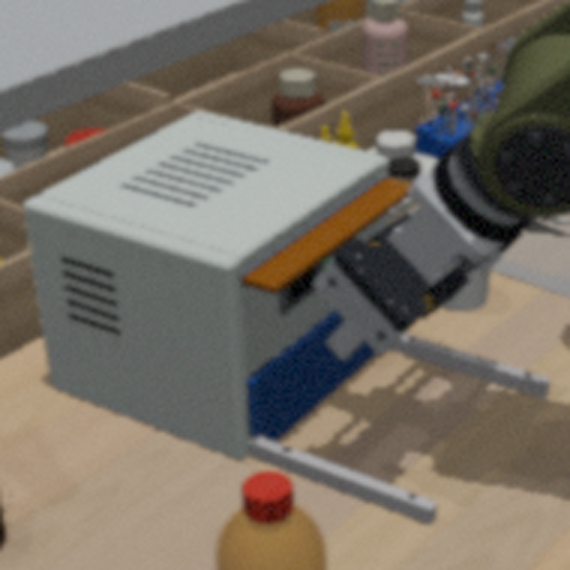

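The panel sits flat against the unit under the visor and the gripper clears the visor. The TCP no longer advances at about 16 N, so the tray is at its stop. I'll hold there for a second.

arm_command([
  [[0.001, 0, 0, 0], [0.001, 0, 0, 0], [0.001, 0, 0, 0], [0.001, 0, 0, 0]],
])

```text
clock: 28.38
tcp_pos: [0.6238, 0.1804, 0.0462]
orientation: [-0.038, 0.95, 0.039, 0.306]
force: [-17.3, -1.2, 10.7]
opening: 0.006
finger_force: 8.5
```

arm_command([
  [[0, 0, 0, 0], [0, 0, 0, 0], [0, 0, 0, 0], [0, 0, 0, 0], [0, 0, 0, 0]],
])

```text
clock: 29.0
tcp_pos: [0.6238, 0.1804, 0.0462]
orientation: [-0.038, 0.95, 0.039, 0.306]
force: [-17.2, -0.7, 10.9]
opening: 0.008
finger_force: 8.5
```

arm_command([
  [[-0.005, -0.0005, 0, 0], [-0.015, -0.0015, 0, 0], [-0.04, -0.004, 0, 0], [-0.08, -0.0075, 0, 0], [-0.12, -0.011, 0, 0], [-0.15, -0.014, 0, 0], [-0.15, -0.014, 0, 0], [-0.15, -0.014, 0, 0]],
])

```text
clock: 30.0
tcp_pos: [0.565, 0.1747, 0.0465]
orientation: [-0.038, 0.95, 0.038, 0.307]
force: [0.4, 0.2, -0.2]
opening: 0.003
finger_force: 0.0
```

```bash
python3 sn.py; python3 - <<'E'
from h import *
c=cap('scene','s8.png'); print([(m['p'],m['bbox']) for n in('tool_cup','spatula','lid_tub') for m in manip.masks_of(n,'scene')[:2]])
a=cv2.imread('pics/s8.png')[60:250,140:400]; cv2.imwrite('pics/s8c.png',cv2.resize(a,None,fx=3,fy=3,interpolation=cv2.INTER_CUBIC))
u=np.radians(5.3)
def w(x,y,z): return [.640+x*np.cos(u)-y*np.sin(u),.1815+x*np.sin(u)+y*np.cos(u),z]
print(((proj(c,[w(-.008,.098,.07),w(-.008,.098,.02),w(-.008,0,.07)])-[140,60])*3).round(0))
E
```

```text
tooly [ 0.096 -0.994 -0.049] 30.0 tcp [0.565  0.1747 0.0465] tilt 36.08 az 9.4 toolx [0.808 0.049 0.587] q [ 0.265  0.368  2.01  -0.414  0.148  2.146] F [ 0.4  0.2 -0.2]
s -0.07530174880494447 n 0.00015187389093181892
[(0.83, [333.6, 139.3, 35.9, 43.1]), (0.67, [332.4, 143.5, 34.6, 37.5]), (0.45, [360.4, 142.9, 2.9, 1.7]), (0.44, [280.5, 136.2, 18.6, 9.8])]
[[247. 380.]
 [251. 438.]
 [323. 320.]]
```

View pics/s8c.png

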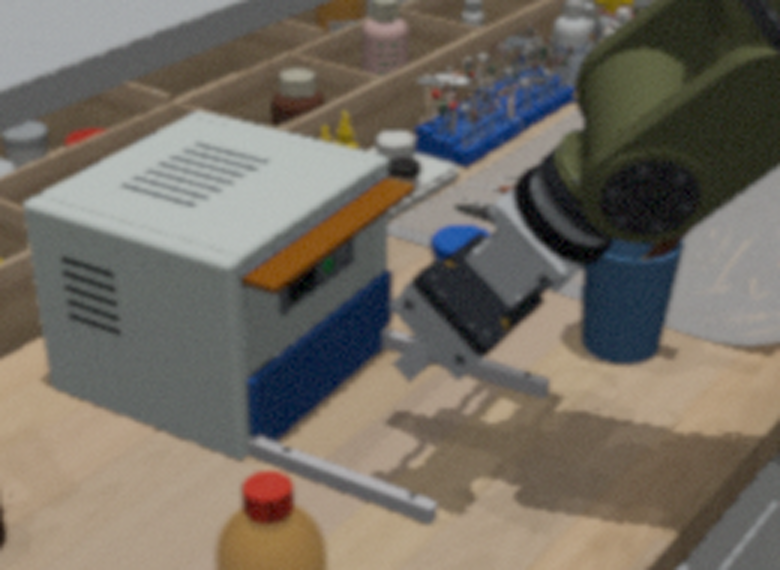

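The panel is flush with the unit, with its corner at crop (250,380) against a predicted (247,380). The arm is clear and the cup with the spatula stands undisturbed, so I'm handing in.

```bash
python3 -c "
from workcell import manip
print(manip.finish_job())"
```

```text
the job is handed in; nothing more can be done
None
```

I handed the job in at about 30 s: the spatula stands in the blue cup, and the tray is flush against the unit after roughly a second against its stop at 16–20 N. The arm was clear and the cup, bottle and tub looked undisturbed in the last picture; the verdict wasn't reported, and the jaw model can't be seen inside the shut unit.

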